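# Uncover the test socket on the jig

### The job

Take the squeeze-and-turn cover cap (the one with two side tabs) off its socket on the blue test jig: squeeze both tabs in, keep them squeezed while turning the cap counter-clockwise (seen from above) until you feel its springy end stop, then ease off a touch and lift it off without forcing it. Set it down gently, upright and open side down, in the shallow round metal dish, let go of it, and leave everything else where it is.

Things in the scene. Friction and masses are not known exactly. Their poses are not given: they have to be found in the camera images.
- cap: Grey plastic cover cap, upright on its socket: round cup 42 mm across, 40 mm high, open side down, 85 g, with a flat upright tab at its +y and at its -y side, 62 mm apart over their outer faces (52 fully squeezed). Origin at the centre of its bottom edge, z up. Each tab is 22 mm wide and spans 13 to 40 mm above the origin; below it a foot 8 mm wide reaches down to 1 mm above the origin.
- port: The tab cap's socket, fixed on the jig: aluminium disc 80 mm across, 6 mm thick. Origin at its underside centre, z up. The cap starts on it, origin 6 mm above this one, axes alike, with 1.5 mm side play. Keeper blocks (8 mm high on the disc, 28 to 37 mm from the axis) bar the tabs' feet from turning until both tabs are in by 3 mm or more.
- neck (a point): Top of the socket's neck, on its axis, 36 mm above the jig, inside the cap: a bayonet. Turned counter-clockwise (from above) with hardly any drag, the cap meets a springy stop (3 Nm/rad, solid 0.2 rad on) somewhere at 32 to 84 degrees: differs each time, unseen, only felt. It lifts only within 6 degrees of first touch, easiest just eased off; elsewhere it rises 2 mm and is blocked.
- cap_top (a point): Centre of the cap's flat top, 40 mm above the cap's origin. Be gentle: more than 40 N between cap and socket (twisting on against the stop, hauling up before it, leaning on it from the side or above) breaks the bayonet.
- tab_a (a joint): How far the cap's +y tab is squeezed in: 0 at rest to 0.005 m (fully in). Sprung outward: 3 N to start, 8 N fully in; it comes out again when let go.
- tab_b (a joint): The same for the cap's -y tab.
- blank: The other socket on the jig, closed by a plain round grey cap 42 mm across without tabs, its top 46 mm above the jig's top; fixed. Origin at its underside centre, on the jig's top. The two sockets may be either way round.
- jig: Test jig of blue acrylic, a fixed box 220 x 260 x 60 mm (x, y, z); origin under its centre, its top face 60 mm above it. Toggle switches up to 20 mm high along its -x edge; a circuit board nest with a crossbar up to 63 mm above the top face along its +x edge, from x = +57 mm on.
- dish: Shallow round aluminium dish, fixed on the bench: 100 mm across, 9 mm high, wall 4 mm, inner floor 3 mm above the bench. Origin at its underside centre.
- driver: Loose screwdriver 170 mm long with a black handle, lying on the bench between jig and dish; leave alone. Origin at the middle of its underside.
- terminal: Loose white card terminal 85 x 160 x 28 mm, lying on the bench beyond the dish; leave alone. Origin under its centre.
- mouse: Loose black computer mouse 100 x 58 mm, 33 mm high; leave alone. Origin under its centre.
- spool: Loose solder spool 54 mm across, 36 mm high; leave alone. Origin under its centre.
- cup: Loose small aluminium bowl 68 mm across, 45 mm high; leave alone. Origin under its centre.
- flux: Loose amber jar with white lid, 48 mm across, 62 mm high; leave alone. Origin under its centre.
Not all that is in view belongs to the job. Leave any black look-alike of the cap alone.

How it is judged:
By the outcome, as a careful person would: the job done as asked, in the order asked, and still so for the second after the job is handed in, with the robot touching nothing.
It also fails if it takes over 56 s, if anything falls off the work surface, if the arm or the gripper's body presses on something with over 40 N, if the wrist force passes 120 N, or if a joint passes its speed limit or range.

### The arm

A 6-joint arm with a two-finger parallel gripper is mounted at the origin on the work surface. World frame = base frame: x ahead of the robot, y to its left, z up, the work surface at z = 0. Lengths are in m, angles in rad, forces in N, time in s.
With the tool pointing down it reaches from about 0.225 to 0.875 m from the base axis. Payload 3.4 kg.
Tool frame: the origin (TCP) lies at the very end of the fingers, on their centre line; the grasp point (between the pads) lies 19 mm behind it; z points along the fingers, y is the line along which they close (so a half turn about z gives the same grasp; the last joint's range is limited). The gripper opens to 85 mm and grips with 20 to 120 N. Pads are 22 mm wide; open, the fingers measure 114 mm over their backs; the gripper's body (76 mm by 85 mm) begins 54 mm behind the grasp point. The pads swing forward as they close: fully open they stand 13 mm farther back than shut.
Start: joints at [1.104, 0.276, 1.505, -0, 1.361, -0.121], TCP at [0.195, 0.541, 0.231] pointing down, gripper open.
Joint ranges: [-2.89, 2.89], [-0.75, 2.08], [0.22, 2.7], [-1.18, 4.32], [0.11, 2.71], [-2.7, 2.7]. Speed limits (rad/s): [2.57, 2.57, 3.14, 3.14, 3.14, 3.14].

### API

Orientations are given as a unit quaternion [w, x, y, z].
In Python, from rig import manip, get_image, camera_info gives the robot as it stands. The module is installed in compiled form; this text tells all that it offers.
- The arm moves only by the shell command python3 -m crank 'ROWS' [FORCE]. ROWS is a JSON object of lists of equal length, an entry for each row: "translation": the shift along the tool's x, y, z in mm, a list of three; "roll": the turn about the tool's z in rad; "fingers": the opening, from 0 (shut) to 1 (fully open). A call has 1 to 8 rows; each row shifts and turns the commanded pose from where the row before left it, along the tool's axes as they then stand; what a row does not reach is not made up. A row lasts 1/10 s, in which the tool goes at most 50 mm and 8.59 degrees, less where a joint would pass 70% of its speed; a pose out of reach is approached as far as the arm can. A call is refused whole if a number of a shift passes 50 or a number of a turn 0.15, either way. A call with a gripper value outside its range is refused whole. The fingers move at their own pace and stop on an object; FORCE is the grip in N (left out, the last holds). Time passes only in rows, so rows that do not move let the fingers close. It gives the time, the measured TCP pose, the force, the opening and the grip force at its end, in the units of the state.
- manip.get_state(): the state, without advancing time (a new reading comes with each control period).
- get_image(name): name is "scene" or "top"; returns the picture (384x512x3 uint8, blue, green, red); there is no depth.
- camera_info(name): a dict with "mtx" (3x3 intrinsics, pixels), "rvec" (rotation vector, rad) and "tvec" (3), from world to camera coordinates, as OpenCV has them. Camera axes: x right, y down, z forward; pixel columns grow to the right and rows downward; lengths in m; the calibration is good to about 2 mm. A picture is of the moment at which its call begins. camera_info takes no time and is no camera call.
- manip.sign_off(): hands the job in; it is judged then, once.
The state is a dict: "clock": time; "qpos": joint angles; "qd": joint speeds; "effort": joint torques, N m; "position": TCP position; "ee_rot": TCP orientation; "contact_force": force on the tool from outside, world axes, zero at the start; "moment": the same for the moment, N m; "width": finger opening in m; "gripper_force": force on a finger pad.
Only numpy, scipy, OpenCV 4.12 (cv2) and the standard library are available. Lean on these libraries where they do the work, as an engineer would, in place of code of your own. Each camera call takes 0.05 s, during which the arm holds its last target. There are 200 camera calls.

## Working session

There is one attempt and no reset: what is moved stays moved. The work goes in short steps, Python scripts to look and compute and a shell command to move; the robot and the scene stay as the last step left them, time stands still between calls to the robot, and variables do not carry over. Pictures are saved under pics/ and viewed, at most 10 in all, crops included, and the job is handed in when it is done.

```bash
mkdir -p pics; python3 - <<'E'
from rig import manip,get_image,camera_info
import cv2
for n in("scene","top"):
    cv2.imwrite(f"pics/{n}0.png",get_image(n)); c=camera_info(n); print(n,c)
print(manip.get_state())
E
```

```text
scene {'mtx': array([[380.73954196,   0.        , 257.74945816],
       [  0.        , 380.73954196, 186.82330549],
       [  0.        ,   0.        ,   1.        ]]), 'rvec': array([ 2.32708041,  1.05832621, -0.33273599]), 'tvec': array([-0.35965914, -0.25368248,  1.34836757])}
top {'mtx': array([[471.47805328,   0.        , 254.55181166],
       [  0.        , 471.47805328, 185.54015117],
       [  0.        ,   0.        ,   1.        ]]), 'rvec': array([ 2.09034157, -2.15280816,  0.2200145 ]), 'tvec': array([0.01097351, 0.5160369 , 1.48230833])}
{'clock': 0.1, 'qpos': array([ 1.10399112e+00,  2.76531652e-01,  1.50596199e+00,  2.51623034e-05,
        1.36072476e+00, -1.21029921e-01]), 'qd': array([ 0.00062507, -0.00266153, -0.00341834,  0.00038006, -0.00121323,
       -0.00042314]), 'effort': array([ 2.80605884e-03, -4.17700982e+01, -2.46404189e+01,  1.07441231e-04,
        5.83664747e-03, -1.61530147e-05]), 'position': array([0.19468882, 0.54055312, 0.23054403]), 'ee_rot': array([-2.47267223e-04,  1.72030196e-01,  9.85091341e-01, -7.74449273e-04]), 'contact_force': array([-0.91721512,  0.01173493,  0.36073983]), 'moment': array([-0.01322533,  0.01067833, -0.05800127]), 'gripper_force': 0.0, 'width': 0.08578204387864968}
```

View pics/scene0.png

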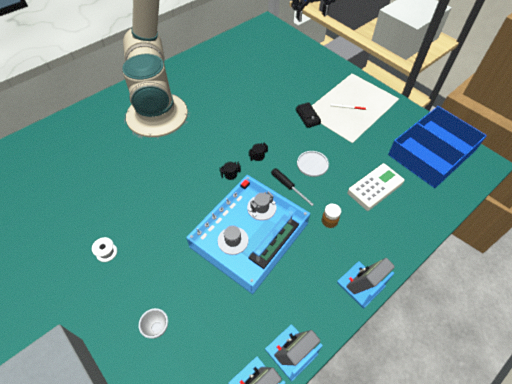

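View pics/top0.png

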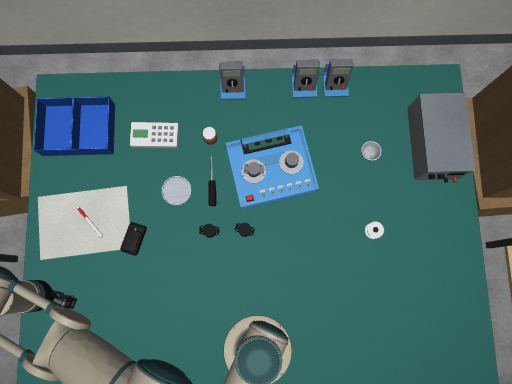

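```bash
python3 - <<'E'
import cv2,numpy as np
a=cv2.imread("pics/top0.png")[140:200,225:305]; b=cv2.imread("pics/scene0.png")[180:255,215:290]
a=cv2.resize(a,None,fx=5,fy=5,interpolation=cv2.INTER_CUBIC)
b=cv2.resize(b,(375,375),interpolation=cv2.INTER_CUBIC)
b=b[:300] if 0 else b
o=np.zeros((375,775,3),np.uint8); o[:300,:400]=a; o[:,400:]=b
cv2.imwrite("pics/crop0.png",o)
E
```

```text
(no output)
```

View pics/crop0.png

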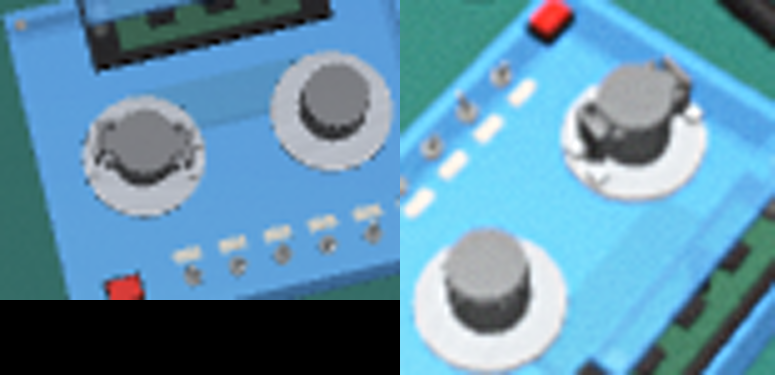

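Candidates in the top view are the grey tabbed cap (254,168), the plain blank (291,161), two black look-alikes (209,230) and (245,230), and the flux jar (209,135). I choose (254,168): the crop shows two tabs left and right, and a grey body on the jig's disc. Next I'll localise it with a model overlay.

```bash
cat > h.py <<'E'
import cv2,numpy as np
from rig import manip,get_image,camera_info
C={n:camera_info(n) for n in("scene","top")}
def proj(n,P): 
    c=C[n]; return cv2.projectPoints(np.array(P,float).reshape(-1,3),c["rvec"],c["tvec"],c["mtx"],None)[0][:,0]
def world(n,uv,z):
    c=C[n];R=cv2.Rodrigues(c["rvec"])[0]; o=-R.T@c["tvec"]
    d=R.T@np.linalg.inv(c["mtx"])@np.array([*uv,1.]); return (o+d*(z-o[2])/d[2])
def circ(x,y,z,r,n=60):
    t=np.linspace(0,2*np.pi,n); return np.c_[x+r*np.cos(t),y+r*np.sin(t),0*t+z]
def tab(x,y,yaw,s,z0=.079,z1=.106,r=.031):
    u=np.array([np.cos(yaw),np.sin(yaw)]);v=np.array([-u[1],u[0]])
    q=[(-.011,z0),(.011,z0),(.011,z1),(-.011,z1),(-.011,z0)]
    return [[*(np.array([x,y])+a*u+s*r*v),z] for a,z in q]
def overlay(fn,imgs,items,boxes,k):
    o=[]
    for n in("top","scene"):
        x0,y0,x1,y1=boxes[n]; im=cv2.resize(imgs[n][y0:y1,x0:x1],None,fx=k,fy=k,interpolation=cv2.INTER_CUBIC)
        o.append(im.copy())
        for it,col in items:
            p=((proj(n,it)-[x0,y0]+.5)*k).astype(np.int32); cv2.polylines(im,[p],False,col,1)
        o.append(im)
    cv2.imwrite(fn,np.vstack([np.hstack(o[:2]),np.hstack(o[2:])]))
E
python3 - <<'E'
from h import *
I={n:cv2.imread(f"pics/{n}0.png") for n in C}
print("cap",world("top",(253.8,167.3),.106),world("top",(253.6,170.8),.066))
print("cap sc",world("scene",(215+242/5-.5,180+92/5-.5),.106),world("scene",(215+235/5-.5,180+140/5-.5),.066))
print("dish",world("top",(176,190),.009),world("scene",(313,163),.009))
for n,p in(("driver",(212,182)),("flux",(209,135)),("term",(155,134))): print(n,world("top",p,.03))
x,y=(world("top",(253.8,167.3),.106)+world("scene",(215+242/5-.5,180+92/5-.5),.106))[:2]/2
yaw=0
v=world("top",(225+188/5,140+140/5),.1)-world("top",(225+103/5,140+140/5),.1);print(v)
yaw=np.arctan2(v[0],-v[1]) ; yaw=np.arctan2(v[1],v[0])+np.pi/2;print(x,y,yaw)
it=[(circ(x,y,.106,.021),(0,0,255)),(circ(x,y,.066,.04),(0,255,255)),(tab(x,y,yaw,1),(0,255,0)),(tab(x,y,yaw,-1),(255,0,255))]
overlay("pics/ov1.png",I,it,{"top":(234,148,274,188),"scene":(242,184,282,224)},7)
E
```

```text
cap [ 0.56394875 -0.00293431  0.106     ] [ 0.56193262 -0.00241875  0.066     ]
cap sc [0.56328518 0.00290567 0.106     ] [ 0.5649137 -0.0028758  0.066    ]
dish [0.51693171 0.25745663 0.009     ] [0.52049866 0.25652354 0.009     ]
driver [0.53630688 0.13556473 0.03      ]
flux [0.69828643 0.14365783 0.03      ]
term [0.70689535 0.32525032 0.03      ]
[-0.00153831 -0.05387054  0.        ]
0.5636169681310976 -1.4321993556292226e-05 -0.02854784503377039
```

View pics/ov1.png

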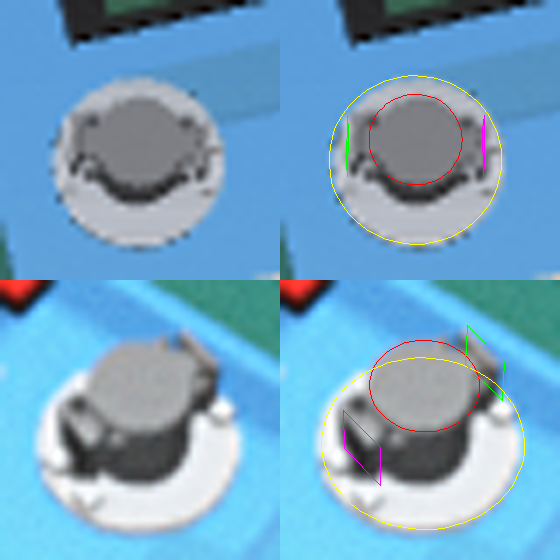

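The overlay shows the disc and cap top agree to about 2 mm, with the model slightly too far left in the top view. Tabs are close to world ±y. I'll make one finer yaw check with boxed tabs.

```bash
python3 - <<'E'
from h import *
I={n:cv2.imread(f"pics/{n}0.png") for n in C}
x,y,yaw=.563,-.0022,-.03
it=[(circ(x,y,.106,.021),(0,0,255)),(circ(x,y,.066,.04),(0,255,255))]
def top(s,z=.106):
    u=np.array([np.cos(yaw),np.sin(yaw)]);v=np.array([-u[1],u[0]])
    return [[*(np.array([x,y])+a*u+s*b*v),z] for a,b in((-.011,.031),(.011,.031),(.011,.028),(-.011,.028),(-.011,.031))]
for s,c in((1,(0,255,0)),(-1,(255,0,255))): it+=[(top(s),c),(tab(x,y,yaw,s),c)]
overlay("pics/ov2.png",I,it,{"top":(239,152,269,180),"scene":(246,187,276,215)},10)
E
```

```text
(no output)
```

View pics/ov2.png

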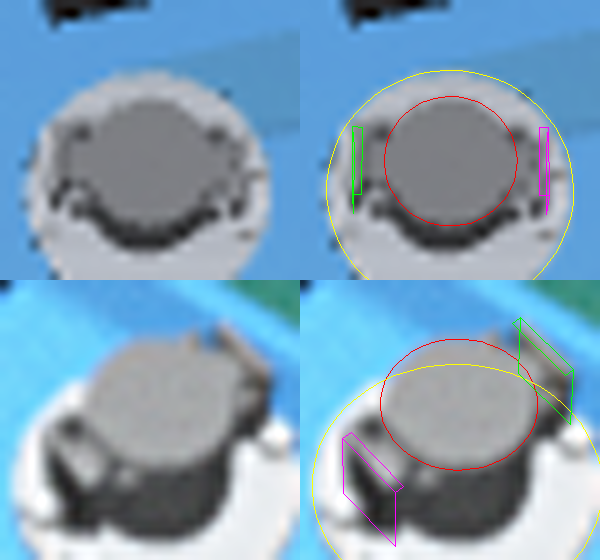

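Fine enough: cap at about (0.563, -0.002), yaw about -0.04. The tool has to turn about 2.84 rad in positive roll, so that the later counter-clockwise turn (negative roll) has wrist range.

```bash
python3 -m crank '{"translation":[[-33,-24,0],[-33,-24,0],[-33,-24,0],[-33,-24,0],[-33,-24,0],[-33,-24,0],[-33,-24,0],[-33,-24,0]],"roll":[0,0,0,0,0,0,0,0],"fingers":[1,1,1,1,1,1,1,1]}' 30
python3 -m crank '{"translation":[[-33,-24,0],[-33,-24,0],[-33,-24,0],[-33,-24,0],[-33,-24,0],[-33,-24,0],[-33,-24,0],[-33,-24,0]],"roll":[0,0,0,0,0,0,0,0],"fingers":[1,1,1,1,1,1,1,1]}'
python3 -m crank '{"translation":[[0,0,0],[0,0,0],[0,0,0],[0,0,0],[0,0,0],[0,0,0],[0,0,0],[0,0,0]],"roll":[0.15,0.15,0.15,0.15,0.15,0.15,0.15,0.15],"fingers":[1,1,1,1,1,1,1,1]}'
python3 -m crank '{"translation":[[0,0,0],[0,0,0],[0,0,0],[0,0,0],[0,0,0],[0,0,0],[0,0,0],[0,0,0]],"roll":[0.15,0.15,0.15,0.15,0.15,0.15,0.15,0.15],"fingers":[1,1,1,1,1,1,1,1]}'
cat > g.py <<'E'
import numpy as np,sys
from rig import manip
from scipy.spatial.transform import Rotation as R
s=manip.get_state(); q=s["ee_rot"]; r=R.from_quat([q[1],q[2],q[3],q[0]]).as_matrix()
yaw=np.degrees(np.arctan2(r[1,1],r[0,1]))
np.set_printoptions(precision=4,suppress=True)
print("t",round(s["clock"],2),"pos",s["position"],"yaw",round(yaw,2),"zax",r[:,2],"q",s["qpos"],"F",s["contact_force"],"M",s["moment"],"w",round(s["width"],4),"g",s["gripper_force"])
if len(sys.argv)>3:
    d=np.array([float(a) for a in sys.argv[1:4]])-s["position"]; print("shift mm tool",r.T@d*1000)
E
python3 g.py .563 -.002 .16
```

```text
clock: 0.9
position: [0.3786, 0.2693, 0.2311]
ee_rot: [-0.0, 0.172, 0.985, -0.0]
contact_force: [1.8, 0.3, 0.3]
width: 0.0856
gripper_force: 0.0
clock: 1.7
position: [0.5619, -0.0008, 0.2309]
ee_rot: [-0.0, 0.172, 0.985, 0.0]
contact_force: [1.0, -0.6, -1.0]
width: 0.0851
gripper_force: 0.0
clock: 2.5
position: [0.5611, 0.0008, 0.2308]
ee_rot: [-0.0, 0.7, 0.714, -0.0]
contact_force: [0.4, 0.2, -0.9]
width: 0.0855
gripper_force: 0.0
clock: 3.3
position: [0.5612, 0.0008, 0.2308]
ee_rot: [-0.0, 0.981, 0.194, -0.001]
contact_force: [0.5, 0.0, 0.2]
width: 0.0853
gripper_force: 0.0
t 3.3 pos [0.5612 0.0008 0.2308] yaw -67.68 zax [-0.0011  0.0002 -1.    ] q [-0.1226  0.256   1.5345  0.0001  1.3522  1.0585] F [0.5137 0.0477 0.2193] M [-0.0041  0.0111 -0.0267] w 0.0853 g 0.0
shift mm tool [ 0.6883  3.3379 70.7616]
```

```bash
python3 -m crank '{"translation":[[0,0,0],[0,0,0],[0,0,0],[2,2.7,30],[0,0,30],[0,0,30],[0,0,22],[0,0,0]],"roll":[0.15,0.15,0.13,0,0,0,0,0],"fingers":[1,1,1,1,1,1,1,1]}' >/dev/null
python3 g.py .563 -.002 .079
python3 - <<'E'
from h import *
I={n:get_image(n) for n in C}
overlay("pics/ap.png",I,[],{"top":(229,142,279,192),"scene":(236,177,286,227)},6)
s=manip.get_state()["position"]
print(proj("top",s),proj("scene",s),proj("top",[.563,-.002,.106]),proj("scene",[.563,-.002,.106]))
E
```

```text
t 4.1 pos [ 0.5604 -0.0016  0.1158] yaw -91.97 zax [-0.0082  0.0012 -1.    ] q [-0.1272  0.3468  1.7061  0.0001  1.097   1.4779] F [-0.0258  0.5327 -0.4393] M [-0.0424 -0.0072  0.0129] w 0.0857 g 0.0
shift mm tool [ 2.8973  0.3002 36.7449]
[[253.53028553 166.48659022]] [[261.61577026 196.15363053]] [[253.51317649 167.60044677]] [[261.4557595  198.83514737]]
```

View pics/ap.png

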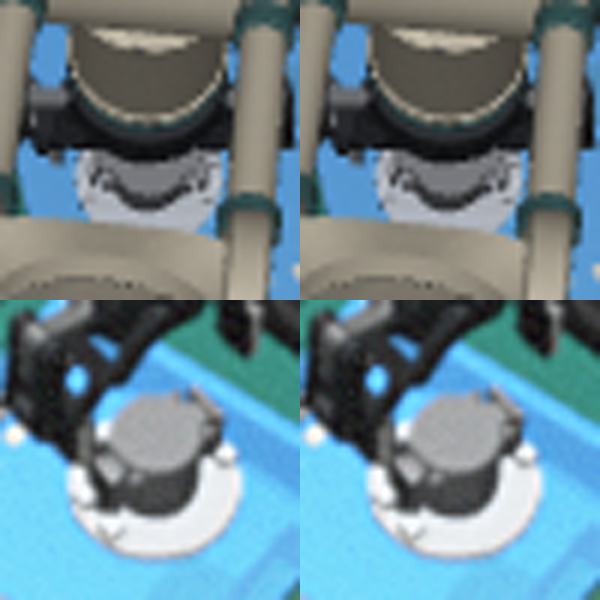

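The fingers straddle the cap and both tabs are visible between them (near tab around scene pixel (254,207)). I'll descend and close lightly.

```bash
python3 -m crank '{"translation":[[2,0.3,12],[0,0,12],[0,0,11],[0,0,0],[0,0,0]],"roll":[0,0,0,0,0],"fingers":[1,1,1,1,1]}' 20 >/dev/null; python3 g.py .563 -.002 .08
python3 -m crank '{"translation":[[0,0,0],[0,0,0],[0,0,0]],"roll":[0,0,0],"fingers":[0.82,0.76,0.74]}' >/dev/null; python3 g.py .563 -.002 .08
```

```text
t 4.7 pos [ 0.5652 -0.0023  0.0839] yaw -91.96 zax [-0.0008  0.0002 -1.    ] q [-0.1273  0.3819  1.7423  0.0001  1.0182  1.4777] F [ 1.3245  0.1901 -0.3288] M [ 0.013  -0.0005  0.0159] w 0.0857 g 0.0
shift mm tool [-2.1602 -0.2589  3.9079]
t 5.0 pos [ 0.5659 -0.0026  0.0848] yaw -91.95 zax [ 0.0013 -0.0005 -1.    ] q [-0.1274  0.3808  1.7413 -0.0004  1.0181  1.4777] F [ 0.0211 -0.9437  0.8429] M [-0.1705 -0.0446 -0.0114] w 0.0632 g 0.3757174126803875
shift mm tool [-2.9097 -0.5483  4.8424]
```

```bash
python3 -m crank '{"translation":[[-1.5,0,0],[-1,0.5,2.5],[0,0,2.5],[0,0,0],[0,0,0],[0,0,0]],"roll":[0,0,0,0,0,0],"fingers":[0.8,0.8,0.8,0.8,0.76,0.74]}' >/dev/null; python3 g.py .563 -.002 .079
python3 -m crank '{"translation":[[0,0,0],[0,0,0],[0,0,0]],"roll":[0,0,0],"fingers":[0.71,0.69,0.67]}' >/dev/null; python3 g.py .563 -.002 .079
```

```text
t 5.6 pos [ 0.5629 -0.0028  0.0793] yaw -91.96 zax [ 0.0001  0.0001 -1.    ] q [-0.1286  0.3837  1.7536  0.0002  1.0043  1.4764] F [-0.0143  0.477  -0.4568] M [-0.026  -0.0535 -0.0177] w 0.0632 g 0.0
shift mm tool [ 0.0342 -0.7651  0.2798]
t 5.9 pos [ 0.5631 -0.0028  0.08  ] yaw -91.96 zax [ 0.0009  0.     -1.    ] q [-0.1286  0.3828  1.7529  0.0001  1.005   1.4764] F [-1.7753  0.6294  4.5113] M [-0.0508  0.2279 -0.0699] w 0.0576 g 5.369762554764748
shift mm tool [-0.1757 -0.78    0.9766]
```

```bash
python3 -m crank '{"translation":[[0,0,-0.4],[0,0,-0.4],[0,0,-0.3],[0,0,0],[0,0,0]],"roll":[0,0,0,0,0],"fingers":[0.65,0.62,0.59,0.55,0.5]}' 25 >/dev/null; python3 g.py .563 -.002 .079
```

```text
t 6.4 pos [ 0.5633 -0.0028  0.0812] yaw -91.97 zax [ 0.0013 -0.     -1.    ] q [-0.1286  0.3815  1.7513  0.0002  1.0075  1.4764] F [-0.3251  0.3693  5.6978] M [-0.0589  0.1854 -0.0151] w 0.0507 g 24.958209693431854
shift mm tool [-0.3668 -0.7977  2.216 ]
```

```bash
python3 -m crank '{"translation":[[0,0,-0.5],[0,0,-0.4],[0,0,0]],"roll":[0,0,0],"fingers":[0.5,0.5,0.5]}' >/dev/null; python3 g.py
python3 -m crank '{"translation":[[0,0,0],[0,0,0],[0,0,0]],"roll":[-0.05,-0.05,0],"fingers":[0.5,0.5,0.5]}' >/dev/null; python3 g.py
```

```text
t 6.7 pos [ 0.5633 -0.0028  0.0814] yaw -91.96 zax [ 0.0008  0.     -1.    ] q [-0.1286  0.3815  1.7509  0.0001  1.0084  1.4763] F [-0.0985 -0.2044  2.738 ] M [-0.0229 -0.1091  0.0038] w 0.0505 g 26.338281333446503
t 7.0 pos [ 0.5631 -0.0028  0.0813] yaw -86.23 zax [ 0.0004  0.     -1.    ] q [-0.1286  0.3815  1.751   0.0001  1.0087  1.3763] F [-0.1325  0.3155  2.6568] M [ 0.0188 -0.0447  0.0108] w 0.0506 g 26.395929157733917
```

It turns freely. I'll go on towards the earliest possible stop.

```bash
python3 -m crank '{"translation":[[0,0,0],[0,0,0],[0,0,0],[0,0,0],[0,0,0],[0,0,0]],"roll":[-0.08,-0.08,-0.08,-0.08,-0.06,0],"fingers":[0.5,0.5,0.5,0.5,0.5,0.5]}' >/dev/null; python3 g.py
python3 -m crank '{"translation":[[0,0,0],[0,0,0],[0,0,0]],"roll":[-0.04,0,0],"fingers":[0.5,0.5,0.5]}' >/dev/null; python3 g.py
python3 -m crank '{"translation":[[0,0,0],[0,0,0],[0,0,0]],"roll":[-0.04,0,0],"fingers":[0.5,0.5,0.5]}' >/dev/null; python3 g.py
```

```text
t 7.6 pos [ 0.563  -0.0028  0.0813] yaw -64.51 zax [ 0.0002  0.0001 -1.    ] q [-0.1286  0.3814  1.7511  0.0001  1.0089  0.9973] F [ 0.8753 -0.8103  4.4089] M [ 0.027  -0.0167 -0.0269] w 0.0507 g 26.445957720279694
t 7.9 pos [ 0.563  -0.0028  0.0813] yaw -62.26 zax [ 0.0003  0.     -1.    ] q [-0.1286  0.3814  1.7511  0.0001  1.0088  0.958 ] F [0.957  0.4773 3.6882] M [ 0.034  -0.0095  0.0885] w 0.0503 g 26.47772043943405
t 8.2 pos [ 0.563  -0.0028  0.0813] yaw -59.95 zax [ 0.0002  0.0001 -1.    ] q [-0.1286  0.3814  1.7511  0.0001  1.0089  0.9177] F [0.2953 0.0079 3.876 ] M [-0.0053 -0.0151  0.0141] w 0.0505 g 26.5122851729393
```

```bash
for i in 1 2 3; do python3 -m crank '{"translation":[[0,0,0],[0,0,0]],"roll":[-0.035,0],"fingers":[0.5,0.5]}' >/dev/null; python3 g.py|grep -oP '(t .*? pos|yaw \S+|F.*)'; done
```

```text
t 8.4 pos
yaw -57.93
F [-0.0212 -0.1786  2.8754] M [-0.0151 -0.0298  0.0482] w 0.0502 g 26.53782069683075
t 8.6 pos
yaw -55.93
F [-0.207  -0.0561  3.6722] M [0.0719 0.0216 0.0613] w 0.0506 g 26.561769247055054
t 8.8 pos
yaw -53.94
F [-0.434  -0.3159  3.8584] M [ 0.0301 -0.0496  0.0339] w 0.0502 g 26.583150029182434
```

```bash
f(){ python3 g.py|grep -oP '(yaw \S+|F.*)'|tr '\n' ' ';echo; }
python3 -m crank '{"translation":[[0,0,0],[0,0,0]],"roll":[-0.035,0],"fingers":[0.5,0.5]}' >/dev/null; f
python3 -m crank '{"translation":[[0,0,0],[0,0,0]],"roll":[-0.035,0],"fingers":[0.5,0.5]}' >/dev/null; f
python3 -m crank '{"translation":[[0,0,0],[0,0,0]],"roll":[-0.035,0],"fingers":[0.5,0.5]}' >/dev/null; f
```

```text
yaw -51.94 F [-0.4319  0.116   3.7012] M [0.0301 0.0133 0.0595] w 0.0505 g 26.60086154937744 
yaw -49.93 F [-0.544  -0.1832  4.3969] M [ 0.1147 -0.004   0.0566] w 0.0508 g 26.620709002017975 
yaw -47.93 F [0.3123 0.1363 4.1971] M [ 0.0254 -0.0064  0.0702] w 0.0501 g 26.63946032524109
```

```bash
f(){ python3 g.py|grep -oP '(yaw \S+|F.*)'|tr '\n' ' ';echo; }
python3 -m crank '{"translation":[[0,0,0],[0,0,0]],"roll":[-0.035,0],"fingers":[0.5,0.5]}' >/dev/null; f
python3 -m crank '{"translation":[[0,0,0],[0,0,0]],"roll":[-0.035,0],"fingers":[0.5,0.5]}' >/dev/null; f
python3 -m crank '{"translation":[[0,0,0],[0,0,0]],"roll":[-0.035,0],"fingers":[0.5,0.5]}' >/dev/null; f
```

```text
yaw -45.92 F [-0.0893  0.2647  4.5445] M [0.0043 0.0048 0.0854] w 0.0505 g 26.656600534915924 
yaw -43.92 F [-0.8784  0.206   4.2551] M [ 0.0344 -0.0173  0.0553] w 0.0502 g 26.673043370246887 
yaw -41.92 F [0.1986 0.1567 3.3451] M [ 0.0247 -0.0287  0.0672] w 0.0506 g 26.68908566236496
```

```bash
f(){ python3 g.py|grep -oP '(yaw \S+|F.*)'|tr '\n' ' ';echo; }
python3 -m crank '{"translation":[[0,0,0],[0,0,0]],"roll":[-0.035,0],"fingers":[0.5,0.5]}' >/dev/null; f
python3 -m crank '{"translation":[[0,0,0],[0,0,0]],"roll":[-0.035,0],"fingers":[0.5,0.5]}' >/dev/null; f
python3 -m crank '{"translation":[[0,0,0],[0,0,0]],"roll":[-0.035,0],"fingers":[0.5,0.5]}' >/dev/null; f
```

```text
yaw -39.91 F [0.1734 0.3229 4.0354] M [0.0274 0.0325 0.0538] w 0.0504 g 26.70450747013092 
yaw -37.91 F [-0.1755 -0.2345  4.0947] M [0.0774 0.0175 0.0775] w 0.0507 g 26.719860434532166 
yaw -35.9 F [-0.0372 -0.2125  4.147 ] M [0.0185 0.0059 0.0384] w 0.0507 g 26.734962165355682
```

```bash
f(){ python3 g.py|grep -oP '(yaw \S+|F.*)'|tr '\n' ' ';echo; }
python3 -m crank '{"translation":[[0,0,0],[0,0,0]],"roll":[-0.03,0],"fingers":[0.5,0.5]}' >/dev/null; f
python3 -m crank '{"translation":[[0,0,0],[0,0,0]],"roll":[-0.03,0],"fingers":[0.5,0.5]}' >/dev/null; f
```

```text
yaw -34.09 F [-0.1152  0.0357  4.5712] M [0.0498 0.0641 0.007 ] w 0.0507 g 26.77378624677658 
yaw -32.34 F [-0.1019  0.6356  4.5707] M [ 0.0705 -0.     -0.0265] w 0.0504 g 26.79613173007965
```

```bash
f(){ python3 g.py|grep -oP '(yaw \S+|F.*)'|tr '\n' ' ';echo; }
python3 -m crank '{"translation":[[0,0,0],[0,0,0]],"roll":[-0.02,0],"fingers":[0.5,0.5]}' >/dev/null; f
python3 -m crank '{"translation":[[0,0,0],[0,0,0]],"roll":[0,0],"fingers":[0.5,0.5]}' >/dev/null; f
```

```text
yaw -31.2 F [0.2788 0.0875 5.1843] M [ 0.0125 -0.0173 -0.0059] w 0.0508 g 26.843571066856384 
yaw -31.22 F [0.1313 0.4112 4.5902] M [0.0272 0.0001 0.032 ] w 0.0507 g 26.856629848480225
```

```bash
f(){ python3 g.py|grep -oP '(yaw \S+|F.*)'|tr '\n' ' ';echo; }
python3 -m crank '{"translation":[[0,0,0],[0,0,0]],"roll":[-0.03,0],"fingers":[0.5,0.5]}' >/dev/null; f
python3 -m crank '{"translation":[[0,0,0]],"roll":[0],"fingers":[0.5]}' >/dev/null; f
python3 -m crank '{"translation":[[0,0,0],[0,0,0]],"roll":[-0.02,0],"fingers":[0.5,0.5]}' >/dev/null; f
python3 -m crank '{"translation":[[0,0,0]],"roll":[0],"fingers":[0.5]}' >/dev/null; f
```

```text
yaw -29.45 F [0.1851 0.852  4.9649] M [0.0356 0.0318 0.0931] w 0.0504 g 26.871803104877472 
yaw -29.49 F [ 0.8494 -0.6822  5.3827] M [0.0833 0.0077 0.0807] w 0.0506 g 26.870757043361664 
yaw -28.33 F [-0.1761  0.4039  5.5669] M [ 0.0049 -0.0118 -0.0087] w 0.0503 g 26.930552423000336 
yaw -28.35 F [-0.2814  0.3189  5.7157] M [-0.0251  0.0252  0.0488] w 0.051 g 26.924597024917603
```

```bash
f(){ python3 g.py|grep -oP '(yaw \S+|F.*)'|tr '\n' ' ';echo; }
python3 -m crank '{"translation":[[0,0,-0.5],[0,0,0]],"roll":[-0.03,0],"fingers":[0.5,0.5]}' >/dev/null; f
python3 -m crank '{"translation":[[0,0,0],[0,0,0]],"roll":[-0.03,0],"fingers":[0.5,0.5]}' >/dev/null; f
python3 -m crank '{"translation":[[0,0,0]],"roll":[0],"fingers":[0.5]}' >/dev/null; f
```

```text
yaw -26.59 F [ 1.9577 -0.0463  1.2478] M [-0.0667 -0.212  -0.0079] w 0.0505 g 26.53639554977417 
yaw -24.88 F [ 0.9192 -0.1952 -0.9135] M [-0.0377 -0.2857 -0.0719] w 0.0504 g 26.171574890613556 
yaw -24.93 F [ 0.9832 -0.3255 -0.2706] M [ 0.0328 -0.3101 -0.0907] w 0.0507 g 26.131100356578827
```

```bash
f(){ python3 g.py|grep -oP '(yaw \S+|F.*)'|tr '\n' ' ';echo; }
python3 -m crank '{"translation":[[0,0,0],[0,0,0]],"roll":[-0.03,0],"fingers":[0.5,0.5]}' >/dev/null; f
python3 -m crank '{"translation":[[0,0,0]],"roll":[0],"fingers":[0.5]}' >/dev/null; f
python3 -m crank '{"translation":[[0,0,0]],"roll":[0],"fingers":[0.5]}' >/dev/null; f
```

```text
yaw -23.17 F [ 2.4587 -0.6279 -3.239 ] M [-0.0261 -0.3346 -0.2031] w 0.0504 g 26.32950782775879 
yaw -23.21 F [ 1.5093 -0.8416 -2.5169] M [-0.0746 -0.3905 -0.1523] w 0.0505 g 26.410040259361267 
yaw -23.21 F [ 1.7776 -0.3377 -2.9676] M [-0.0666 -0.3173 -0.19  ] w 0.0508 g 26.4816614985466
```

The moment grows about 0.1 Nm per 0.03 rad, matching the 3 Nm/rad stop, with first touch at about -27° tool yaw. I'll ease back and try a gentle lift.

```bash
f(){ python3 g.py|grep -oP '(pos.*?\]|yaw \S+|F.*)'|tr '\n' ' ';echo; }
python3 -m crank '{"translation":[[0,0,0],[0,0,0],[0,0,0]],"roll":[0.04,0.035,0],"fingers":[0.5,0.5,0.5]}' >/dev/null; f
python3 -m crank '{"translation":[[0,0,-0.7],[0,0,-0.8],[0,0,0]],"roll":[0,0,0],"fingers":[0.5,0.5,0.5]}' >/dev/null; f
python3 -m crank '{"translation":[[0,0,-0.8],[0,0,-0.8],[0,0,0]],"roll":[0,0,0],"fingers":[0.5,0.5,0.5]}' >/dev/null; f
```

```text
pos [ 0.5627 -0.0028  0.0818] yaw -27.48 F [ 0.5807 -0.9677 -2.1114] M [-0.0338 -0.2954 -0.0037] w 0.0499 g 26.800345480442047 
pos [ 0.5628 -0.0028  0.0834] yaw -27.48 F [ 1.3498 -0.6543 -1.1181] M [-0.0292 -0.2394 -0.053 ] w 0.0506 g 26.95962756872177 
pos [ 0.5628 -0.0027  0.085 ] yaw -27.5 F [ 1.3464  0.6445 -0.5166] M [-0.0051 -0.2057  0.0126] w 0.0501 g 27.009349465370178
```

It rose 3 mm without load, so it's past the 2 mm block. I'll continue.

```bash
f(){ python3 g.py .52 .257 .19|grep -oP '(pos.*?\]|yaw \S+|F.*|shift.*)'|tr '\n' ' ';echo; }
python3 -m crank '{"translation":[[0,0,-1],[0,0,-1.5],[0,0,-1.5],[0,0,0]],"roll":[0,0,0,0],"fingers":[0.5,0.5,0.5,0.5]}' >/dev/null; f
python3 -m crank '{"translation":[[0,0,-3],[0,0,-5],[0,0,-5],[0,0,-5]],"roll":[0,0,0,0],"fingers":[0.5,0.5,0.5,0.5]}' >/dev/null; f
```

```text
pos [ 0.5626 -0.0027  0.0891] yaw -27.5 F [-0.6595 -0.3238 -0.6372] M [-0.0249  0.0251  0.0263] w 0.0506 g 27.032094597816467 shift mm tool [ 210.6768 -157.7571 -100.8133] 
pos [ 0.563  -0.0028  0.1075] yaw -27.5 F [ 0.1526 -0.1462 -0.2984] M [ 0.0184  0.0421 -0.0133] w 0.0501 g 27.032761573791504 shift mm tool [ 210.5935 -158.0764  -82.4969]
```

```bash

python3 -m crank '{"translation":[[0,0,-12],[0,0,-14],[0,0,-14],[0,0,-14],[0,0,-14],[0,0,-12]],"roll":[0,0,0,0,0,0],"fingers":[0.5,0.5,0.5,0.5,0.5,0.5]}'
python3 -m crank '{"translation":[[16,-12,0],[28,-21,0],[32,-24,0],[32,-24,0],[32,-24,0],[30,-23,0],[25,-18,0],[15,-12,0]],"roll":[0,0,0,0,0,0,0,0],"fingers":[0.5,0.5,0.5,0.5,0.5,0.5,0.5,0.5]}'
python3 -m crank '{"translation":[[0,0,0],[0,0,0]],"roll":[0,0],"fingers":[0.5,0.5]}' >/dev/null
python3 g.py .5187 .257 .04
python3 - <<'E'
from h import *
I={n:get_image(n) for n in C}
x,y=.5187,.257
overlay("pics/dish.png",I,[(circ(x,y,.009,.05),(0,0,255))],{"top":(151,165,201,215),"scene":(283,133,333,183)},6)
E
```

```text
clock: 15.2
position: [0.5632, -0.0028, 0.1886]
ee_rot: [0.0, 0.855, 0.519, 0.001]
contact_force: [0.2, 0.3, -1.4]
width: 0.0501
gripper_force: 27.0
clock: 16.0
position: [0.5192, 0.2589, 0.1876]
ee_rot: [-0.0, 0.854, 0.52, 0.0]
contact_force: [-0.3, -0.1, -0.9]
width: 0.0505
gripper_force: 27.1
t 16.2 pos [0.5196 0.2564 0.1873] yaw -27.43 zax [ 0.0003 -0.0007 -1.    ] q [ 0.3388  0.3099  1.5676 -0.0008  1.264   0.8178] F [ 0.2026 -0.6395 -1.0996] M [ 0.0199 -0.0145  0.0075] w 0.0503 g 27.05533593893051
shift mm tool [  0.1487  -1.1752 147.2719]
```

View pics/dish.png

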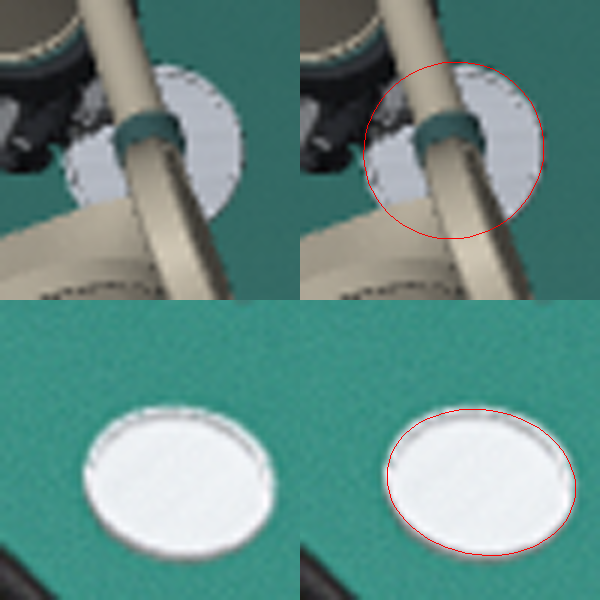

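The dish outline agrees with the fit at (0.519, 0.257) in both views. I'll lower the cap.

```bash

python3 -m crank '{"translation":[[0,-1,14],[0,0,28],[0,0,30],[0,0,30],[0,0,28],[0,0,18],[0,0,10],[0,0,0]],"roll":[0,0,0,0,0,0,0,0],"fingers":[0.5,0.5,0.5,0.5,0.5,0.5,0.5,0.5]}' >/dev/null
python3 -m crank '{"translation":[[0,0,0],[0,0,0]],"roll":[0,0],"fingers":[0.5,0.5]}' >/dev/null
python3 g.py .5187 .257 .018
```

```text
t 17.3 pos [0.52   0.257  0.0302] yaw -27.52 zax [ 0.0025  0.0009 -1.    ] q [0.3392 0.4601 1.7719 0.     0.9068 0.8195] F [-0.8731  0.0137  0.014 ] M [-0.0465  0.0082  0.0088] w 0.0505 g 27.05628275871277
shift mm tool [-0.6457 -1.1277 12.2216]
```

```bash
f(){ python3 g.py|grep -oP '(pos.*?\]|F.*)'|tr '\n' ' ';echo; }
python3 -m crank '{"translation":[[0,0,3],[0,0,3],[0,0,2],[0,0,0]],"roll":[0,0,0,0],"fingers":[0.5,0.5,0.5,0.5]}' >/dev/null; f
python3 -m crank '{"translation":[[0,0,1],[0,0,1],[0,0,0]],"roll":[0,0,0],"fingers":[0.5,0.5,0.5]}' >/dev/null; f
python3 -m crank '{"translation":[[0,0,0.7],[0,0,0]],"roll":[0,0],"fingers":[0.5,0.5]}' >/dev/null; f
python3 -m crank '{"translation":[[0,0,0.7],[0,0,0]],"roll":[0,0],"fingers":[0.5,0.5]}' >/dev/null; f
```

```text
pos [0.5185 0.2569 0.0206] F [-0.0184 -0.4256 -0.8781] M [ 0.0092 -0.0171  0.0305] w 0.0506 g 27.0549076795578 
pos [0.5187 0.2569 0.0188] F [ 0.4811  0.1801 -0.3905] M [0.0731 0.0122 0.0361] w 0.0501 g 27.054690420627594 
pos [0.5189 0.257  0.0184] F [-1.3997 -1.4689  0.6726] M [-0.0001  0.1512  0.0119] w 0.0507 g 27.57544845342636 
pos [0.5189 0.257  0.0184] F [-1.6229  0.2862  5.9189] M [-0.0572  0.3221 -0.0671] w 0.0504 g 28.90273153781891
```

Seated at 6 N. I'll relax slightly and release gently.

```bash
f(){ python3 g.py|grep -oP '(t .*?pos|pos.*?\]|F.*)'|tr '\n' ' ';echo; }
python3 -m crank '{"translation":[[0,0,-0.3],[0,0,0],[0,0,0],[0,0,0],[0,0,0],[0,0,0],[0,0,0],[0,0,0]],"roll":[0,0,0,0,0,0,0,0],"fingers":[0.6,0.63,0.66,0.69,0.72,0.75,0.78,0.82]}' 20 >/dev/null; f
python3 -m crank '{"translation":[[0,0,0],[0,0,0],[0,0,-4],[0,0,-10],[0,0,-15],[0,0,-20],[0,0,-25],[0,0,-25]],"roll":[0,0,0,0,0,0,0,0],"fingers":[0.88,0.92,0.92,0.92,0.92,0.92,0.92,0.92]}' >/dev/null; f
python3 -m crank '{"translation":[[0,0,-35],[0,0,-35],[-30,20,-20],[-40,30,0],[-40,30,0],[-40,30,0],[0,0,0],[0,0,0]],"roll":[0,0,0,0,0,0,0,0],"fingers":[0.92,0.92,0.92,0.92,0.92,0.92,0.92,0.92]}' >/dev/null; f
python3 - <<'E'
from h import *
I={n:get_image(n) for n in C}
x,y,yaw=.5187,.257,np.radians(62.5)
overlay("pics/end.png",I,[(circ(x,y,.009,.05),(0,0,255)),(circ(x,y,.043,.021),(0,255,255)),(circ(x,y,.003,.021),(0,255,0))],{"top":(151,165,201,215),"scene":(283,133,333,183)},6)
cv2.imwrite("pics/scene9.png",I["scene"])
E
```

```text
t 19.2 pos F [ 0.2123 -0.3513  0.6737] M [-0.0211  0.0035  0.0242] w 0.0702 g 0.0 
t 20.0 pos F [ 0.8576  0.5794 -0.5696] M [0.0065 0.007  0.0048] w 0.0786 g 0.0 
t 20.8 pos F [-0.2989  0.166   0.6114] M [0.0802 0.0171 0.0206] w 0.0784 g 0.0
```

View pics/end.png

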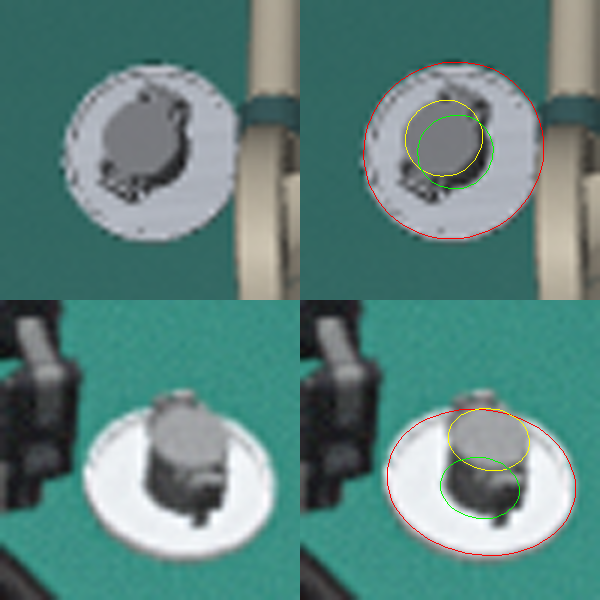

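View pics/scene9.png

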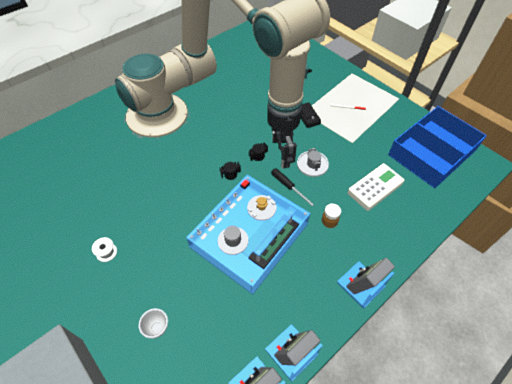

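The cap stands upright in the middle of the dish (scene (315,158)), and the bare neck shows on the jig at (262,204). Everything else is in place and the gripper is clear.

```bash
python3 -c "
from rig import manip; print(manip.sign_off())"
```

```text
the job is handed in; nothing more can be done
None
```

The tabbed cap is off its socket and stands upright, open side down, in the dish; I let go of it, nothing else looks moved in the final pictures, and I handed the job in at about 21 s of the 56 s allowed.

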